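# Find the worn spring foot by feel

### The job

Three spring feet that look alike stand on the ledge and one has a worn-out spring. Going from the robot's left to its right, push each foot's cap about 5 mm down with the fingertips, never harder than 20 N and without bottoming it out, and hold it there for a second to feel how hard it pushes back. Then pick up the foot that pushes back least and set it down gently, upright on the floor of the white ramekin, leaving the ramekin, the other feet and everything else standing where they are.

Things in the scene. Friction and masses are not known exactly. Their poses are not given: they have to be found in the camera images.
- foot_a_mid (a point): Centre of a spring foot (a machine's anti-vibration foot), half-way up: 26 mm above its underside and 26 mm below the top of its free cap. Upright and loose, about 0.13 kg: black rubber base flange 38 mm across and 6 mm high, then a grey sleeve 34 mm across up to 40 mm above the underside (grip it there), then the round cap. z is up. The three feet look the same.
- foot_a_cap: The cap of foot_a: a 24 mm round plunger standing 12 mm out of the sleeve; the origin is the centre of its flat top, z up out of the foot. It slides straight down against a preloaded spring, 10 mm of travel, and springs back. An arm gives way a little under this load, so check how far the fingertips have really gone since they touched. At 5 mm a sound spring pushes back with about 13 to 15 N, a worn one with 4 to 6 N; it begins to move at about 5 N (sound) or 1.5 N (worn).
- foot_b_mid (a point): Centre of a spring foot (a machine's anti-vibration foot), half-way up: 26 mm above its underside and 26 mm below the top of its free cap. Upright and loose, about 0.13 kg: black rubber base flange 38 mm across and 6 mm high, then a grey sleeve 34 mm across up to 40 mm above the underside (grip it there), then the round cap. z is up. The three feet look the same.
- foot_b_cap: The cap of foot_b: a 24 mm round plunger standing 12 mm out of the sleeve; the origin is the centre of its flat top, z up out of the foot. It slides straight down against a preloaded spring, 10 mm of travel, and springs back. An arm gives way a little under this load, so check how far the fingertips have really gone since they touched. At 5 mm a sound spring pushes back with about 13 to 15 N, a worn one with 4 to 6 N; it begins to move at about 5 N (sound) or 1.5 N (worn).
- foot_c_mid (a point): Centre of a spring foot (a machine's anti-vibration foot), half-way up: 26 mm above its underside and 26 mm below the top of its free cap. Upright and loose, about 0.13 kg: black rubber base flange 38 mm across and 6 mm high, then a grey sleeve 34 mm across up to 40 mm above the underside (grip it there), then the round cap. z is up. The three feet look the same.
- foot_c_cap: The cap of foot_c: a 24 mm round plunger standing 12 mm out of the sleeve; the origin is the centre of its flat top, z up out of the foot. It slides straight down against a preloaded spring, 10 mm of travel, and springs back. An arm gives way a little under this load, so check how far the fingertips have really gone since they touched. At 5 mm a sound spring pushes back with about 13 to 15 N, a worn one with 4 to 6 N; it begins to move at about 5 N (sound) or 1.5 N (worn).
- ramekin_floor (a point): Centre of the inner floor of the white ceramic ramekin, 6 mm above the ledge, z up. Round, straight-sided, 104 mm across outside, 94 mm inside, rim 40 mm above the ledge, loose, about 0.3 kg.
- jar: Glass jar with a twist cap, 60 mm across, 100 mm tall; origin under its centre. Bystander.
- spoon: Steel measuring spoon 130 mm long, lying along its x axis; origin under its middle. Bystander.
- lint_roller: Lint roller lying along its y axis, 215 mm long, 44 mm thick: blue handle to -y, white roll to +y; origin under its middle. Bystander.
- peg: Wooden clothes peg, 72 mm long along its x axis, lying flat, 13 mm high; origin under its middle. Bystander.
- stain_bottle: White plastic bottle, 56 mm across, 150 mm tall; origin under its centre. Bystander.
Not all that is in view belongs to the job. What is shaped like the part that bears foot_b_mid but blue is not meant.

How it is judged:
By the outcome, as a careful person would: the job done as asked, in the order asked, and still so for the second after the job is handed in, with the robot touching nothing.
It also fails if it takes over 72 s, if anything falls off the work surface, if the arm or the gripper's body presses on something with over 40 N, if the wrist force passes 120 N, or if a joint passes its speed limit or range.

### The arm

A 6-joint arm with a two-finger parallel gripper is mounted at the origin on the work surface. World frame = base frame: x ahead of the robot, y to its left, z up, the work surface at z = 0. Lengths are in mm, angles in rad, forces in N, time in s.
With the tool pointing down it reaches from about 325 to 900 mm from the base axis. Payload 6.1 kg.
Tool frame: the origin (TCP) lies at the very end of the fingers, on their centre line; the grasp point (between the pads) lies 19 mm behind it; x points along the fingers, y is the direction in which the jaws open and shut, and the axes are right-handed (so a half turn about x gives the same grasp; the last joint's range is limited). The gripper opens to 87 mm and grips with 3 to 60 N. Pads are 19 mm wide; open, the fingers measure 117 mm over their backs; the gripper's body (75 mm by 190 mm) begins 51 mm behind the grasp point.
Start: joints at [-1.47, 0.22, 1.526, -0, 1.395, -0.126], TCP at [140.531, -608.988, 222.538] pointing down, gripper open.
Joint ranges: [-2.98, 2.98], [-0.91, 2.08], [0.09, 2.57], [-1.24, 4.39], [0.2, 2.65], [-2.68, 2.68]. Speed limits (rad/s): [2.57, 2.57, 3.01, 3.14, 3.14, 3.14].

### API

Orientations are given as a unit quaternion [x, y, z, w].
In Python, from rig import readout, capture, camera_model, job gives the robot as it stands.
- The arm moves only by the tool play_rows, never from a script. Its argument "deltas" is a list of rows, each an object of numbers: "dx", "dy", "dz": the shift along the tool's x, y, z in m; "roll": the turn about the tool's x in rad; "gripper": the finger opening in m, from 0 to 0.087. In form: [{"dx": .., "dy": .., "dz": .., "roll": .., "gripper": ..}, ...]. A call has 1 to 8 rows; each row is the pose to reach, as a shift and turn from the pose measured when the call began, along the tool's axes at that moment; what a row does not reach only later rows make up. A row lasts 1/12 s, in which the tool goes at most 41.7 mm and 7.16 degrees, less where a joint would pass 70% of its speed; a pose out of reach is approached as far as the arm can. A call with a gripper value outside its range is refused whole. The fingers move at their own pace and stop on an object; "grip_force" is the grip in N (left out, the last holds). Time passes only in rows, so rows that repeat a pose let the fingers close. It gives the time, the measured TCP pose, the force and the opening at its end, in the units of the state.
- readout.observe(): the state, without advancing time (a new reading comes with each control period).
- capture(name): name is "scene" or "top"; returns the picture (384x512x3 uint8, red, green, blue); there is no depth.
- camera_model(name): a dict with "camera_matrix" (3x3 intrinsics, pixels), "R" (3x3) and "t" (3): a world point X has camera coordinates R X + t. Camera axes: x right, y down, z forward; pixel columns grow to the right and rows downward; lengths in mm; the calibration is good to about 2 mm. A picture is of the moment at which its call begins. camera_model takes no time and is no camera call.
- job.sign_off(): hands the job in, once; it reports no verdict.
The state is a dict: "time": time; "qpos": joint angles; "dq": joint speeds; "joint_efforts": joint torques, N m; "eef_pos": TCP position; "tool_rot": TCP orientation; "force": force on the tool from outside, world axes, zero at the start; "torque": the same for the moment, N m; "opening": opening from 0.0 (shut) to 1.0 (fully open).
Only numpy, scipy, OpenCV 4.12 (cv2) and the standard library are available. Lean on these libraries where they do the work, as an engineer would, in place of code of your own. Each camera call takes 0.05 s, during which the arm holds its last target. There are 200 camera calls.

## Working session

There is one attempt and no reset: what is moved stays moved. The work goes in short steps, Python scripts to look and compute and a tool call to move; the robot and the scene stay as the last step left them, time stands still between calls to the robot, and variables do not carry over. Pictures are saved under pics/ and viewed, about 8 in all and at most 12, crops included, and the job is handed in when it is done.

Besides the shell and the picture viewer there is one more tool, called after "Call:" as name(argument=value, ...) on one line, values as JSON. play_rows: Moves the arm, as the interface text tells. Its arguments: {"type":"object","properties":{"deltas":{"type":"array","items":{"type":"object","properties":{"dx":{"type":"number"},"dy":{"type":"number"},"dz":{"type":"number"},"roll":{"type":"number"},"gripper":{"type":"number"}}}},"grip_force":{"type":"number"}},"required":["deltas"]}

```bash
ls; mkdir -p pics; python3 - <<'E'
from rig import readout, capture, camera_model
import cv2, numpy as np
for n in ("scene","top"):
    im=capture(n); cv2.imwrite(f"pics/{n}0.png",im[:,:,::-1])
    m=camera_model(n); print(n,np.round(m["camera_matrix"],1).tolist(),np.round(m["R"],3).tolist(),np.round(m["t"],1).tolist())
a=cv2.imread("pics/scene0.png");b=cv2.imread("pics/top0.png")
cv2.imwrite("pics/s2.png",cv2.resize(a,(800,600),interpolation=cv2.INTER_CUBIC))
cv2.imwrite("pics/t2.png",cv2.resize(b,(800,600),interpolation=cv2.INTER_CUBIC))
print(readout.observe())
E
```

```text
pics
scene [[402.6, 0.0, 254.8], [0.0, 402.6, 189.4], [0.0, 0.0, 1.0]] [[-0.335, 0.942, 0.024], [0.483, 0.193, -0.854], [-0.809, -0.274, -0.52]] [88.2, -224.9, 1576.3]
top [[427.8, 0.0, 255.8], [0.0, 427.8, 196.3], [0.0, 0.0, 1.0]] [[0.022, -1.0, 0.004], [-0.985, -0.022, -0.174], [0.174, -0.0, -0.985]] [77.6, 560.6, 927.4]
{'time': 0.1, 'qpos': array([-1.47008168e+00,  2.21153528e-01,  1.52751474e+00, -5.12199635e-05,
        1.39470838e+00, -1.26072138e-01]), 'dq': array([ 0.00024782, -0.00290228, -0.00243643,  0.00067069, -0.00023315,
        0.0016435 ]), 'joint_efforts': array([ 1.13865481e-03, -4.95944881e+01, -3.88521409e+01,  7.00551504e-02,
        5.14854700e-02, -4.59711441e-05]), 'eef_pos': array([ 140.46803432, -608.42236725,  221.53323029]), 'tool_rot': array([-0.70255517, -0.08064357,  0.70257483, -0.07938174]), 'force': array([-0.20733962,  0.16380322,  0.06832912]), 'torque': array([-0.0007309 , -0.02107668, -0.01824423]), 'opening': 1.0002908390830056}
```

View pics/s2.png

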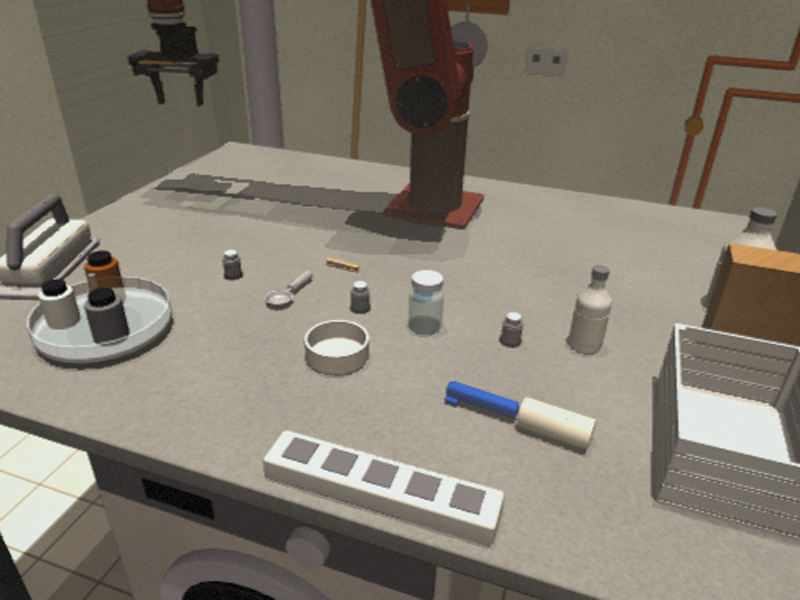

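View pics/t2.png

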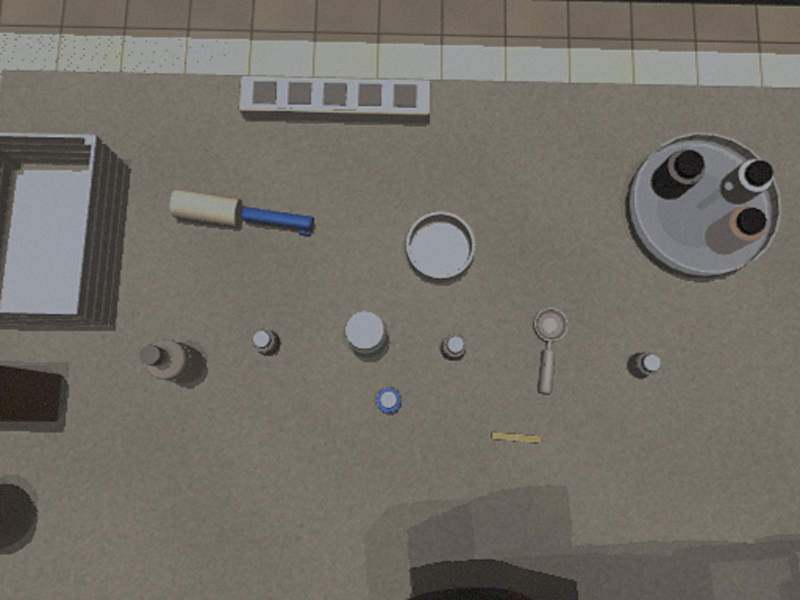

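The scene view shows three grey feet at about (232,264), (360,297) and (512,329), with the ramekin at (337,347). In the top view their caps are at (651,363), (455,344) and (263,338), the ramekin is at (440,246), and the blue decoy is at (389,400). I'll take enlarged crops of each next.

```bash
python3 - <<'E'
import cv2, numpy as np
a=cv2.imread("pics/scene0.png");b=cv2.imread("pics/top0.png")
def crop(im,u,v,h,s):
    c=cv2.resize(im[v-h:v+h,u-h:u+h],None,fx=s,fy=s,interpolation=cv2.INTER_CUBIC)
    for k in range(0,2*h,5):
        cv2.line(c,(k*s,0),(k*s,4 if k%10 else 9),(0,255,255),1);cv2.line(c,(0,k*s),(4 if k%10 else 9,k*s),(0,255,255),1)
    cv2.putText(c,f"{u-h},{v-h}",(12,20),0,.4,(0,255,0),1)
    return c
r1=[crop(b,168,218,16,6),crop(b,291,222,16,6),crop(b,415,232,16,6)]
r2=[crop(a,327,210,16,6),crop(a,230,190,16,6),crop(a,148,169,16,6)]
r1.append(crop(b,281,157,32,3));r2.append(crop(a,215,222,32,3))
o=np.vstack([np.hstack(r1),np.hstack(r2)]);print(o.shape)
cv2.imwrite("pics/crops.png",o)
E
```

```text
(384, 768, 3)
```

View pics/crops.png

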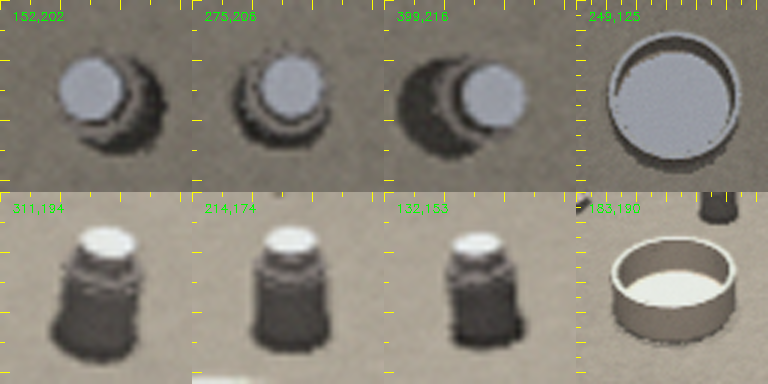

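```bash
cat > h.py <<'E'
import numpy as np, cv2
from rig import camera_model
def tri(top,scene):
    P=[];
    for n in("top","scene"):
        m=camera_model(n);P.append(np.array(m["camera_matrix"])@np.c_[m["R"],m["t"]])
    X=cv2.triangulatePoints(P[0],P[1],np.array(top,float)-.4,np.array(scene,float)-.4)[:,0];return X[:3]/X[3]
def at_z(n,uv,z):
    m=camera_model(n);R=np.array(m["R"]);d=R.T@np.linalg.solve(m["camera_matrix"],[uv[0]-.4,uv[1]-.4,1]);c=-R.T@np.array(m["t"])
    return c+d*(z-c[2])/d[2]
E
python3 - <<'E'
from h import *
for k,t,s,z in [("L",(167.2,217),(329,202.3),52),("M",(291.7,220.5),(230.5,182.2),52),("R",(417.2,232.2),(147.5,161.7),52),("rim",(282,157.2),(215.7,216.7),40)]:
    print(k,tri(t,s).round(1),at_z("top",t,z).round(1),at_z("scene",s,z).round(1))
for k,uv,z in [("jar",(233,210),100),("decoy",(249,256),52),("spoonbowl",(352,208),10),("spoonend",(349,250),10),("peg",(330,280),13),("bottle",(96,227),150),("lint end",(200,144),20)]: print(k,at_z("top",uv,z).round(0))
from scipy.spatial.transform import Rotation as R
from rig import readout
print(R.from_quat(readout.observe()["tool_rot"]).as_matrix().round(3))
E
```

```text
L [507.4 290.4  50.6] [507.3 289.4  52. ] [509.1 291.5  52. ]
M [505.6   9.4  49.9] [505.6   8.7  52. ] [508.8  11.8  52. ]
R [ 485.3 -273.4   50.1] [ 485.4 -273.3   52. ] [ 488.5 -270.2   52. ]
rim [656.6  31.8  35.6] [655.6  31.4  40. ] [662.2  35.3  40. ]
jar [520. 139. 100.]
decoy [424. 103.  52.]
spoonbowl [ 544. -137.   10.]
spoonend [ 445. -129.   10.]
peg [375. -83.  13.]
bottle [472. 411. 150.]
lint end [689. 228.  20.]
[[-0.     0.225 -0.974]
 [ 0.002 -0.974 -0.225]
 [-1.    -0.002 -0.   ]]
```

The cap heights triangulate to about 50 mm and the rim to 36 mm, which agrees with the text to within calibration. The bottle stands near the left foot, so I'll keep the jaws along world x and close the fingers on the way over.

Call:
play_rows(deltas=[{"dx": 0,"dy": -0.115,"dz": -0.304,"roll": -0.96,"gripper": 0},{"dx": 0,"dy": -0.115,"dz": -0.304,"roll": -0.96,"gripper": 0},{"dx": 0,"dy": -0.115,"dz": -0.304,"roll": -0.96,"gripper": 0},{"dx": 0,"dy": -0.115,"dz": -0.304,"roll": -0.96,"gripper": 0},{"dx": 0,"dy": -0.115,"dz": -0.304,"roll": -0.96,"gripper": 0},{"dx": 0,"dy": -0.115,"dz": -0.304,"roll": -0.96,"gripper": 0},{"dx": 0,"dy": -0.115,"dz": -0.304,"roll": -0.96,"gripper": 0},{"dx": 0,"dy": -0.115,"dz": -0.304,"roll": -0.96,"gripper": 0}], grip_force=10)

```text
time: 0.77
eef_pos: [412.8, -425.7, 221.4]
tool_rot: [0.585, 0.398, -0.584, 0.397]
force: [0.2, -0.6, 0.6]
opening: 0.478
```

```bash
cat >> h.py <<'E'
from scipy.spatial.transform import Rotation as Ro
from rig import readout
def go(x,y,z,yaw=0):
    o=readout.observe();R=Ro.from_quat(o["tool_rot"]).as_matrix();p=o["eef_pos"]
    d=R.T@(np.array([x,y,z])-p)/1000
    T=np.c_[[0,0,-1],[np.cos(yaw),np.sin(yaw),0],np.cross([0,0,-1],[np.cos(yaw),np.sin(yaw),0])]
    rv=Ro.from_matrix(R.T@T).as_rotvec()
    print("t",round(o["time"],2),"p",p.round(1),"F",o["force"].round(2),"op",round(o["opening"],3),"| d",d.round(4),"rv",rv.round(3))
E
python3 -c "
from h import *
go(500,30,222)"
```

```text
t 0.77 p [ 412.8 -425.7  221.4] F [ 0.24 -0.65  0.65] op 0.478 | d [ 0.0007 -0.0866 -0.4558] rv [-0.377 -0.003  0.001]
```

Call:
play_rows(deltas=[{"dx": 0,"dy": -0.062,"dz": -0.326,"roll": -0.377,"gripper": 0},{"dx": 0,"dy": -0.062,"dz": -0.326,"roll": -0.377,"gripper": 0},{"dx": 0,"dy": -0.062,"dz": -0.326,"roll": -0.377,"gripper": 0},{"dx": 0,"dy": -0.062,"dz": -0.326,"roll": -0.377,"gripper": 0},{"dx": 0,"dy": -0.062,"dz": -0.326,"roll": -0.377,"gripper": 0},{"dx": 0,"dy": -0.062,"dz": -0.326,"roll": -0.377,"gripper": 0},{"dx": 0,"dy": -0.062,"dz": -0.326,"roll": -0.377,"gripper": 0},{"dx": 0,"dy": -0.062,"dz": -0.326,"roll": -0.377,"gripper": 0}])

```text
time: 1.43
eef_pos: [474.5, -98.9, 222.1]
tool_rot: [0.501, 0.501, -0.499, 0.499]
force: [1.0, 0.4, -0.3]
opening: 0.008
```

```bash
python3 -c "
from h import *
go(507.5,290,222)"
```

```text
t 1.43 p [474.5 -98.9 222.1] F [ 0.96  0.42 -0.27] op 0.008 | d [ 0.0012  0.0329 -0.3889] rv [-0.    -0.003  0.   ]
```

Call:
play_rows(deltas=[{"dx": 0,"dy": 0.033,"dz": -0.325,"roll": 0,"gripper": 0},{"dx": 0,"dy": 0.033,"dz": -0.325,"roll": 0,"gripper": 0},{"dx": 0,"dy": 0.033,"dz": -0.325,"roll": 0,"gripper": 0},{"dx": 0,"dy": 0.033,"dz": -0.325,"roll": 0,"gripper": 0},{"dx": 0,"dy": 0.033,"dz": -0.325,"roll": 0,"gripper": 0},{"dx": 0,"dy": 0.033,"dz": -0.325,"roll": 0,"gripper": 0},{"dx": 0,"dy": 0.033,"dz": -0.325,"roll": 0,"gripper": 0},{"dx": 0,"dy": 0.033,"dz": -0.325,"roll": 0,"gripper": 0}])

```text
time: 2.1
eef_pos: [506.9, 228.8, 222.6]
tool_rot: [0.5, 0.501, -0.499, 0.499]
force: [0.2, -0.4, -0.3]
opening: 0.006
```

```bash
python3 -c "
from h import *
go(507.5,290,80)"
```

```text
t 2.1 p [506.9 228.8 222.6] F [ 0.16 -0.42 -0.3 ] op 0.006 | d [ 0.1428  0.0007 -0.0608] rv [ 0.001 -0.003  0.001]
```

Call:
play_rows(deltas=[{"dx": 0,"dy": 0.001,"dz": -0.061,"gripper": 0},{"dx": 0.02,"dy": 0.001,"dz": -0.061,"gripper": 0},{"dx": 0.055,"dy": 0.001,"dz": -0.061,"gripper": 0},{"dx": 0.09,"dy": 0.001,"dz": -0.061,"gripper": 0},{"dx": 0.125,"dy": 0.001,"dz": -0.061,"gripper": 0},{"dx": 0.143,"dy": 0.001,"dz": -0.061,"gripper": 0},{"dx": 0.143,"dy": 0.001,"dz": -0.061,"gripper": 0},{"dx": 0.143,"dy": 0.001,"dz": -0.061,"gripper": 0}])

```text
invalid input
```

```bash
python3 -c "
from h import *
go(507.5,290,56)
from rig import capture
import cv2
a=capture('scene');b=capture('top')
f=lambda im,u,v:cv2.resize(im[v-25:v+25,u-25:u+25,::-1],(400,400),interpolation=cv2.INTER_CUBIC)
cv2.imwrite('pics/p1.png',cv2.hconcat([f(b,167,217),f(a,329,202)]))"
```

```text
t 2.1 p [506.9 228.8 222.6] F [ 0.16 -0.42 -0.3 ] op 0.006 | d [ 0.1668  0.0007 -0.0607] rv [ 0.001 -0.003  0.001]
```

View pics/p1.png

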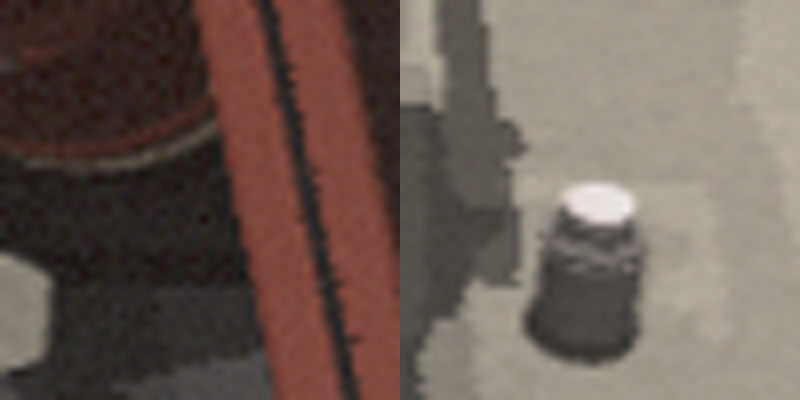

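The call was refused, apparently because every row needs a roll value. The arm hides the left foot in the top view. In the scene view its cap is unmoved, at about (329,202).

Call:
play_rows(deltas=[{"dx": 0,"dy": 0.001,"dz": -0.061,"roll": 0,"gripper": 0},{"dx": 0.02,"dy": 0.001,"dz": -0.061,"roll": 0,"gripper": 0},{"dx": 0.055,"dy": 0.001,"dz": -0.061,"roll": 0,"gripper": 0},{"dx": 0.09,"dy": 0.001,"dz": -0.061,"roll": 0,"gripper": 0},{"dx": 0.125,"dy": 0.001,"dz": -0.061,"roll": 0,"gripper": 0},{"dx": 0.143,"dy": 0.001,"dz": -0.061,"roll": 0,"gripper": 0},{"dx": 0.143,"dy": 0.001,"dz": -0.061,"roll": 0,"gripper": 0},{"dx": 0.143,"dy": 0.001,"dz": -0.061,"roll": 0,"gripper": 0}])

```text
time: 2.87
eef_pos: [506.3, 291.9, 78.5]
tool_rot: [0.499, 0.503, -0.499, 0.499]
force: [-0.1, 0.6, 0.7]
opening: 0.003
```

```bash
python3 -c "
from h import *
go(507.5,290,56)
from rig import capture
import cv2
a=capture('scene');b=capture('top')
f=lambda im,u,v:cv2.resize(im[v-25:v+25,u-25:u+25,::-1],(400,400),interpolation=cv2.INTER_CUBIC)
cv2.imwrite('pics/p2.png',cv2.hconcat([f(b,167,217),f(a,329,202)]))"
```

```text
t 2.87 p [506.3 291.9  78.5] F [-0.07  0.58  0.66] op 0.003 | d [0.0225 0.0013 0.0019] rv [ 0.005 -0.003  0.004]
```

View pics/p2.png

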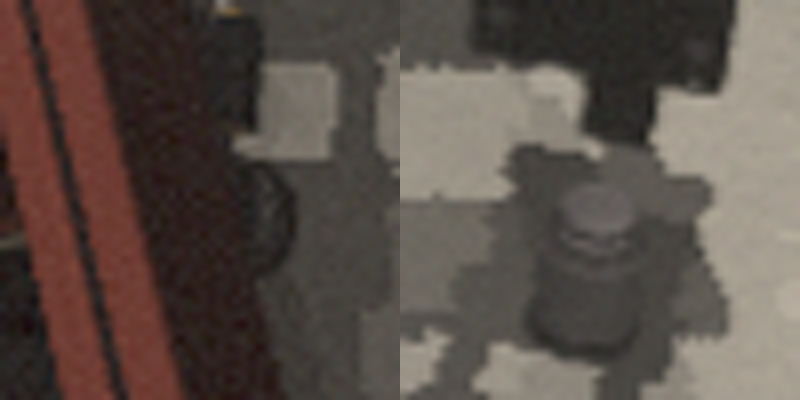

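The finger tips end at scene pixel (331.9,194.8), just above the cap at (329,202.9). I'll compare this with the predicted TCP projection.

```bash
python3 -c "
from h import *
m=camera_model('scene')
def pj(p):
    q=np.array(m['camera_matrix'])@(np.array(m['R'])@np.array(p)+m['t']);return (q[:2]/q[2]+.4).round(1)
print(pj((506.3,291.9,78.5)),pj((506.3,291.9,51)),pj((507.5,290,52)))
print(at_z('scene',(331.9,194.8),78.5))"
```

```text
[330.6 193.2] [329.3 202.1] [328.5 201.9]
[512.72592747 296.54821414  78.5       ]
```

Call:
play_rows(deltas=[{"dx": 0.012,"dy": 0.001,"dz": 0.002,"roll": 0,"gripper": 0},{"dx": 0.02,"dy": 0.001,"dz": 0.002,"roll": 0,"gripper": 0},{"dx": 0.024,"dy": 0.001,"dz": 0.002,"roll": 0,"gripper": 0},{"dx": 0.024,"dy": 0.001,"dz": 0.002,"roll": 0,"gripper": 0},{"dx": 0.024,"dy": 0.001,"dz": 0.002,"roll": 0,"gripper": 0}])

```text
time: 3.38
eef_pos: [509.4, 291.0, 57.2]
tool_rot: [0.5, 0.502, -0.497, 0.5]
force: [-0.6, -0.2, -0.1]
opening: 0.005
```

```bash
python3 -c "
from h import *
go(507.5,290,52)"
```

```text
t 3.38 p [509.4 291.   57.2] F [-0.59 -0.2  -0.14] op 0.005 | d [ 0.0052 -0.002   0.001 ] rv [ 0.005 -0.005 -0.001]
```

Call:
play_rows(deltas=[{"dx": 0.002,"dy": -0.002,"dz": 0.001,"roll": 0,"gripper": 0},{"dx": 0.004,"dy": -0.002,"dz": 0.001,"roll": 0,"gripper": 0},{"dx": 0.004,"dy": -0.002,"dz": 0.001,"roll": 0,"gripper": 0},{"dx": 0.004,"dy": -0.002,"dz": 0.001,"roll": 0,"gripper": 0}])

```text
time: 3.72
eef_pos: [507.3, 290.0, 53.2]
tool_rot: [0.5, 0.502, -0.497, 0.5]
force: [0.2, -0.7, -0.5]
opening: 0.003
```

```bash
python3 -c "
from h import *
from rig import capture
for i in range(4): go(507.5,290,52); capture('scene')"
```

```text
t 3.72 p [507.3 290.   53.2] F [ 0.17 -0.66 -0.46] op 0.003 | d [ 0.0012  0.0002 -0.    ] rv [ 0.005 -0.005 -0.001]
t 3.77 p [507.5 290.   53.3] F [ 0.23 -0.37 -0.34] op 0.007 | d [0.0013 0.     0.    ] rv [ 0.005 -0.005 -0.001]
t 3.82 p [507.5 290.1  53.4] F [0.21 0.71 0.87] op 0.002 | d [ 0.0014 -0.      0.0001] rv [ 0.005 -0.005 -0.001]
t 3.87 p [507.6 290.   53.4] F [ 0.53 -0.23  0.54] op 0.003 | d [ 0.0014 -0.0001  0.    ] rv [ 0.005 -0.005 -0.001]
```

Call:
play_rows(deltas=[{"dx": 0.001,"dy": 0,"dz": 0,"roll": 0,"gripper": 0},{"dx": 0.002,"dy": 0,"dz": 0,"roll": 0,"gripper": 0},{"dx": 0.002,"dy": 0,"dz": 0,"roll": 0,"gripper": 0}])

```text
time: 4.17
eef_pos: [507.9, 290.2, 52.0]
tool_rot: [0.501, 0.502, -0.497, 0.5]
force: [-1.8, -0.6, 4.9]
opening: 0.001
```

```bash
cat > o.py <<'E'
from h import *
from rig import capture
for i in range(2): go(507.5,290,47.5); capture('scene')
E
python3 o.py
```

```text
t 4.17 p [507.9 290.2  52. ] F [-1.82 -0.6   4.88] op 0.001 | d [ 0.0045 -0.0004  0.0002] rv [ 0.005 -0.006 -0.002]
t 4.22 p [507.9 290.2  52.1] F [-2.59 -0.24  5.13] op 0.004 | d [ 0.0046 -0.0004  0.0002] rv [ 0.005 -0.006 -0.002]
```

Call:
play_rows(deltas=[{"dx": 0.0015,"dy": 0,"dz": 0,"roll": 0,"gripper": 0},{"dx": 0.003,"dy": 0,"dz": 0,"roll": 0,"gripper": 0},{"dx": 0.0045,"dy": 0,"dz": 0,"roll": 0,"gripper": 0},{"dx": 0.0055,"dy": 0,"dz": 0,"roll": 0,"gripper": 0},{"dx": 0.0055,"dy": 0,"dz": 0,"roll": 0,"gripper": 0}])

```text
time: 4.68
eef_pos: [508.2, 290.4, 48.1]
tool_rot: [0.501, 0.502, -0.497, 0.5]
force: [-5.3, -2.1, 13.0]
opening: 0.006
```

```bash
python3 o.py
```

```text
t 4.68 p [508.2 290.4  48.1] F [-5.26 -2.12 12.96] op 0.006 | d [ 0.0006 -0.0007  0.0004] rv [ 0.005 -0.006 -0.002]
t 4.73 p [508.3 290.4  48.3] F [-3.86 -2.37 12.15] op 0.008 | d [ 0.0008 -0.0008  0.0004] rv [ 0.005 -0.006 -0.002]
```

Call:
play_rows(deltas=[{"dx": 0.0015,"dy": 0,"dz": 0,"roll": 0,"gripper": 0},{"dx": 0.0026,"dy": 0,"dz": 0,"roll": 0,"gripper": 0},{"dx": 0.0026,"dy": 0,"dz": 0,"roll": 0,"gripper": 0},{"dx": 0.0026,"dy": 0,"dz": 0,"roll": 0,"gripper": 0},{"dx": 0.0026,"dy": 0,"dz": 0,"roll": 0,"gripper": 0}])

```text
time: 5.2
eef_pos: [508.7, 290.5, 47.6]
tool_rot: [0.501, 0.502, -0.497, 0.501]
force: [-5.6, -2.3, 13.4]
opening: 0.006
```

```bash
python3 o.py
```

```text
t 5.2 p [508.7 290.5  47.6] F [-5.56 -2.25 13.35] op 0.006 | d [ 0.0001 -0.0012  0.0005] rv [ 0.005 -0.006 -0.003]
t 5.25 p [508.7 290.5  47.7] F [-5.05 -3.48 12.99] op 0.003 | d [ 0.0002 -0.0012  0.0005] rv [ 0.005 -0.006 -0.003]
```

Call:
play_rows(deltas=[{"dx": 0.0027,"dy": -0.0004,"dz": 0,"roll": 0,"gripper": 0},{"dx": 0.0027,"dy": -0.0004,"dz": 0,"roll": 0,"gripper": 0},{"dx": 0.0027,"dy": -0.0004,"dz": 0,"roll": 0,"gripper": 0},{"dx": 0.0027,"dy": -0.0004,"dz": 0,"roll": 0,"gripper": 0},{"dx": 0.0027,"dy": -0.0004,"dz": 0,"roll": 0,"gripper": 0},{"dx": 0.0027,"dy": -0.0004,"dz": 0,"roll": 0,"gripper": 0},{"dx": 0.0027,"dy": -0.0004,"dz": 0,"roll": 0,"gripper": 0},{"dx": 0.0027,"dy": -0.0004,"dz": 0,"roll": 0,"gripper": 0}])

```text
time: 5.97
eef_pos: [508.7, 290.6, 47.0]
tool_rot: [0.501, 0.502, -0.496, 0.501]
force: [-6.5, -3.1, 14.4]
opening: 0.008
```

```bash
python3 o.py
```

```text
t 5.97 p [508.7 290.6  47. ] F [-6.46 -3.09 14.39] op 0.008 | d [-0.0005 -0.0012  0.0006] rv [ 0.006 -0.005 -0.003]
t 6.02 p [508.7 290.6  47. ] F [-5.74 -2.98 14.84] op 0.007 | d [-0.0005 -0.0012  0.0006] rv [ 0.006 -0.005 -0.003]
```

Call:
play_rows(deltas=[{"dx": 0.002,"dy": 0,"dz": 0,"roll": 0,"gripper": 0},{"dx": 0.002,"dy": 0,"dz": 0,"roll": 0,"gripper": 0},{"dx": 0.002,"dy": 0,"dz": 0,"roll": 0,"gripper": 0},{"dx": 0.002,"dy": 0,"dz": 0,"roll": 0,"gripper": 0},{"dx": 0.002,"dy": 0,"dz": 0,"roll": 0,"gripper": 0},{"dx": 0.002,"dy": 0,"dz": 0,"roll": 0,"gripper": 0},{"dx": 0.002,"dy": 0,"dz": 0,"roll": 0,"gripper": 0},{"dx": 0.002,"dy": 0,"dz": 0,"roll": 0,"gripper": 0}])

```text
time: 6.73
eef_pos: [508.9, 290.6, 47.1]
tool_rot: [0.501, 0.502, -0.496, 0.501]
force: [-5.9, -3.4, 15.3]
opening: 0.008
```

```bash
python3 o.py
```

```text
t 6.73 p [508.9 290.6  47.1] F [-5.9  -3.43 15.35] op 0.008 | d [-0.0004 -0.0014  0.0006] rv [ 0.006 -0.005 -0.003]
t 6.78 p [508.9 290.6  47.1] F [-5.1  -3.48 14.66] op 0.01 | d [-0.0004 -0.0014  0.0006] rv [ 0.006 -0.005 -0.003]
```

Call:
play_rows(deltas=[{"dx": -0.004,"dy": 0,"dz": 0,"roll": 0,"gripper": 0},{"dx": -0.02,"dy": 0,"dz": 0,"roll": 0,"gripper": 0},{"dx": -0.055,"dy": 0,"dz": 0,"roll": 0,"gripper": 0},{"dx": -0.095,"dy": 0,"dz": 0,"roll": 0,"gripper": 0},{"dx": -0.115,"dy": 0,"dz": 0.03,"roll": 0,"gripper": 0},{"dx": -0.115,"dy": 0,"dz": 0.07,"roll": 0,"gripper": 0},{"dx": -0.115,"dy": 0,"dz": 0.11,"roll": 0,"gripper": 0},{"dx": -0.115,"dy": 0,"dz": 0.15,"roll": 0,"gripper": 0}])

```text
time: 7.5
eef_pos: [509.5, 138.9, 162.1]
tool_rot: [0.501, 0.502, -0.496, 0.502]
force: [0.6, -1.3, -0.8]
opening: 0.004
```

```bash
sed -i 's/507.5,290,47.5/507,9,60/' o.py; python3 o.py
```

```text
t 7.5 p [509.5 138.9 162.1] F [ 0.64 -1.29 -0.76] op 0.004 | d [ 0.1014 -0.004   0.1305] rv [ 0.007 -0.005 -0.005]
t 7.55 p [509.6 132.1 161.4] F [ 2.43 -3.63  0.24] op 0.007 | d [ 0.1013 -0.0034  0.1231] rv [ 0.004 -0.    -0.004]
```

Call:
play_rows(deltas=[{"dx": 0,"dy": -0.003,"dz": 0.04,"roll": 0,"gripper": 0},{"dx": 0,"dy": -0.003,"dz": 0.08,"roll": 0,"gripper": 0},{"dx": 0.01,"dy": -0.003,"dz": 0.122,"roll": 0,"gripper": 0},{"dx": 0.05,"dy": -0.003,"dz": 0.122,"roll": 0,"gripper": 0},{"dx": 0.08,"dy": -0.003,"dz": 0.122,"roll": 0,"gripper": 0},{"dx": 0.1,"dy": -0.003,"dz": 0.122,"roll": 0,"gripper": 0},{"dx": 0.101,"dy": -0.003,"dz": 0.122,"roll": 0,"gripper": 0},{"dx": 0.101,"dy": -0.003,"dz": 0.122,"roll": 0,"gripper": 0}])

```text
time: 8.27
eef_pos: [505.9, 14.2, 58.8]
tool_rot: [0.501, 0.501, -0.499, 0.499]
force: [0.3, -0.8, 0.5]
opening: 0.001
```

```bash
sed -i 's/507,9,60/507,9.5,53/' o.py; python3 o.py
```

```text
t 8.27 p [505.9  14.2  58.8] F [ 0.29 -0.77  0.46] op 0.001 | d [0.0058 0.0011 0.0047] rv [ 0.001 -0.004 -0.   ]
t 8.32 p [507.5  14.   60.4] F [ 1.   -0.41  1.18] op 0.003 | d [ 0.0074 -0.0005  0.0045] rv [ 0.001 -0.003 -0.004]
```

Call:
play_rows(deltas=[{"dx": 0.001,"dy": 0,"dz": 0.0045,"roll": 0,"gripper": 0},{"dx": 0.004,"dy": 0,"dz": 0.0045,"roll": 0,"gripper": 0},{"dx": 0.007,"dy": 0,"dz": 0.0045,"roll": 0,"gripper": 0},{"dx": 0.007,"dy": 0,"dz": 0.0045,"roll": 0,"gripper": 0},{"dx": 0.007,"dy": 0,"dz": 0.0045,"roll": 0,"gripper": 0}])

```text
time: 8.78
eef_pos: [508.3, 9.5, 54.4]
tool_rot: [0.502, 0.5, -0.497, 0.501]
force: [-0.4, -0.3, -0.1]
opening: 0.011
```

```bash
sed -i 's/9.5,53/9.5,47/' o.py; python3 o.py
```

```text
t 8.78 p [508.3   9.5  54.4] F [-0.39 -0.32 -0.1 ] op 0.011 | d [ 0.0074 -0.0014  0.    ] rv [ 0.001 -0.003 -0.006]
t 8.83 p [508.4   9.5  54.5] F [-0.37  0.43 -0.83] op 0.006 | d [ 0.0075 -0.0014  0.    ] rv [ 0.001 -0.003 -0.006]
```

Call:
play_rows(deltas=[{"dx": 0.0015,"dy": -0.001,"dz": 0,"roll": 0,"gripper": 0},{"dx": 0.003,"dy": -0.001,"dz": 0,"roll": 0,"gripper": 0},{"dx": 0.0035,"dy": -0.001,"dz": 0,"roll": 0,"gripper": 0},{"dx": 0.0035,"dy": -0.001,"dz": 0,"roll": 0,"gripper": 0}])

```text
time: 9.22
eef_pos: [507.6, 9.5, 51.5]
tool_rot: [0.502, 0.5, -0.497, 0.501]
force: [-2.4, -0.2, 5.8]
opening: 0.003
```

```bash
python3 o.py
```

```text
t 9.22 p [507.6   9.5  51.5] F [-2.44 -0.19  5.84] op 0.003 | d [ 0.0045 -0.0007  0.    ] rv [ 0.002 -0.003 -0.006]
t 9.27 p [507.7   9.5  51.6] F [-2.88  0.04  6.55] op 0.005 | d [ 0.0046 -0.0007 -0.    ] rv [ 0.002 -0.003 -0.006]
```

Call:
play_rows(deltas=[{"dx": 0.0015,"dy": -0.0003,"dz": 0,"roll": 0,"gripper": 0},{"dx": 0.003,"dy": -0.0003,"dz": 0,"roll": 0,"gripper": 0},{"dx": 0.0045,"dy": -0.0003,"dz": 0,"roll": 0,"gripper": 0},{"dx": 0.006,"dy": -0.0003,"dz": 0,"roll": 0,"gripper": 0},{"dx": 0.006,"dy": -0.0003,"dz": 0,"roll": 0,"gripper": 0},{"dx": 0.006,"dy": -0.0003,"dz": 0,"roll": 0,"gripper": 0}])

```text
time: 9.82
eef_pos: [508.0, 9.4, 47.2]
tool_rot: [0.502, 0.499, -0.497, 0.501]
force: [-5.1, -0.1, 14.2]
opening: 0.007
```

```bash
python3 o.py
```

```text
t 9.82 p [508.    9.4  47.2] F [-5.11 -0.14 14.19] op 0.007 | d [ 0.0002 -0.001  -0.0001] rv [ 0.002 -0.003 -0.007]
t 9.87 p [507.9   9.4  47.2] F [-5.28  0.23 14.23] op 0.002 | d [ 0.0002 -0.0009 -0.0001] rv [ 0.002 -0.003 -0.007]
```

Call:
play_rows(deltas=[{"dx": 0.0017,"dy": 0,"dz": 0,"roll": 0,"gripper": 0},{"dx": 0.0017,"dy": 0,"dz": 0,"roll": 0,"gripper": 0},{"dx": 0.0017,"dy": 0,"dz": 0,"roll": 0,"gripper": 0},{"dx": 0.0017,"dy": 0,"dz": 0,"roll": 0,"gripper": 0},{"dx": 0.0017,"dy": 0,"dz": 0,"roll": 0,"gripper": 0},{"dx": 0.0017,"dy": 0,"dz": 0,"roll": 0,"gripper": 0},{"dx": 0.0017,"dy": 0,"dz": 0,"roll": 0,"gripper": 0},{"dx": 0.0017,"dy": 0,"dz": 0,"roll": 0,"gripper": 0}])

```text
time: 10.58
eef_pos: [508.3, 9.4, 47.1]
tool_rot: [0.502, 0.499, -0.497, 0.502]
force: [-5.8, -0.3, 14.3]
opening: 0.008
```

Call:
play_rows(deltas=[{"dx": 0.0018,"dy": 0,"dz": 0,"roll": 0,"gripper": 0},{"dx": 0.0018,"dy": 0,"dz": 0,"roll": 0,"gripper": 0},{"dx": 0.0018,"dy": 0,"dz": 0,"roll": 0,"gripper": 0},{"dx": 0.0018,"dy": 0,"dz": 0,"roll": 0,"gripper": 0},{"dx": 0.0018,"dy": 0,"dz": 0,"roll": 0,"gripper": 0},{"dx": 0.0018,"dy": 0,"dz": 0,"roll": 0,"gripper": 0},{"dx": 0.0018,"dy": 0,"dz": 0,"roll": 0,"gripper": 0},{"dx": 0.0018,"dy": 0,"dz": 0,"roll": 0,"gripper": 0}])

```text
time: 11.25
eef_pos: [508.5, 9.4, 46.9]
tool_rot: [0.502, 0.499, -0.497, 0.502]
force: [-5.8, 0.8, 14.4]
opening: 0.006
```

Call:
play_rows(deltas=[{"dx": -0.004,"dy": 0,"dz": 0,"roll": 0,"gripper": 0},{"dx": -0.02,"dy": 0,"dz": 0,"roll": 0,"gripper": 0},{"dx": -0.055,"dy": 0,"dz": 0,"roll": 0,"gripper": 0},{"dx": -0.08,"dy": -0.005,"dz": 0.03,"roll": 0,"gripper": 0},{"dx": -0.08,"dy": -0.01,"dz": 0.07,"roll": 0,"gripper": 0},{"dx": -0.08,"dy": -0.015,"dz": 0.11,"roll": 0,"gripper": 0},{"dx": -0.08,"dy": -0.02,"dz": 0.15,"roll": 0,"gripper": 0},{"dx": -0.08,"dy": -0.02,"dz": 0.19,"roll": 0,"gripper": 0}])

```text
time: 11.92
eef_pos: [487.4, -182.3, 126.4]
tool_rot: [0.502, 0.5, -0.497, 0.502]
force: [1.1, -0.5, 0.6]
opening: 0.005
```

```bash
sed -i 's/507,9.5,47/487,-273,60/' o.py; python3 o.py
```

```text
t 11.92 p [ 487.4 -182.3  126.4] F [ 1.1  -0.54  0.58] op 0.005 | d [ 0.0662 -0.0011  0.0909] rv [ 0.003 -0.002 -0.007]
t 11.97 p [ 488.  -189.6  127. ] F [-2.33 -4.93  1.03] op 0.006 | d [ 0.0672 -0.0014  0.0832] rv [-0.001  0.003 -0.008]
```

Call:
play_rows(deltas=[{"dx": 0,"dy": -0.002,"dz": 0.04,"roll": 0,"gripper": 0},{"dx": 0,"dy": -0.002,"dz": 0.083,"roll": 0,"gripper": 0},{"dx": 0.03,"dy": -0.002,"dz": 0.083,"roll": 0,"gripper": 0},{"dx": 0.055,"dy": -0.002,"dz": 0.083,"roll": 0,"gripper": 0},{"dx": 0.067,"dy": -0.002,"dz": 0.083,"roll": 0,"gripper": 0},{"dx": 0.067,"dy": -0.002,"dz": 0.083,"roll": 0,"gripper": 0},{"dx": 0.067,"dy": -0.002,"dz": 0.083,"roll": 0,"gripper": 0}])

```text
time: 12.6
eef_pos: [486.1, -268.0, 59.2]
tool_rot: [0.502, 0.498, -0.499, 0.501]
force: [0.6, 0.4, -0.2]
opening: 0.005
```

```bash
sed -i 's/487,-273,60/486.5,-273,53/' o.py; python3 o.py
```

```text
t 12.6 p [ 486.1 -268.    59.2] F [ 0.62  0.37 -0.19] op 0.005 | d [0.0062 0.0004 0.005 ] rv [-0.002 -0.001 -0.006]
t 12.65 p [ 487.1 -268.7   60.5] F [ 0.22 -0.51  0.74] op 0.005 | d [ 0.0074 -0.0006  0.0043] rv [-0.002  0.    -0.008]
```

Call:
play_rows(deltas=[{"dx": 0.001,"dy": 0,"dz": 0.0045,"roll": 0,"gripper": 0},{"dx": 0.004,"dy": 0,"dz": 0.0045,"roll": 0,"gripper": 0},{"dx": 0.007,"dy": 0,"dz": 0.0045,"roll": 0,"gripper": 0},{"dx": 0.007,"dy": 0,"dz": 0.0045,"roll": 0,"gripper": 0},{"dx": 0.007,"dy": 0,"dz": 0.0045,"roll": 0,"gripper": 0}])

```text
time: 13.12
eef_pos: [487.5, -273.5, 54.1]
tool_rot: [0.503, 0.497, -0.498, 0.502]
force: [-0.3, 0.0, 0.5]
opening: 0.003
```

```bash
python3 o.py
```

```text
t 13.12 p [ 487.5 -273.5   54.1] F [-0.3   0.02  0.52] op 0.003 | d [ 0.0011 -0.001  -0.0005] rv [-0.002  0.001 -0.009]
t 13.17 p [ 487.5 -273.5   54.2] F [ 0.05 -0.41 -0.25] op 0.006 | d [ 0.0012 -0.001  -0.0005] rv [-0.002  0.001 -0.009]
```

Call:
play_rows(deltas=[{"dx": 0.0015,"dy": -0.001,"dz": 0,"roll": 0,"gripper": 0},{"dx": 0.0025,"dy": -0.001,"dz": 0,"roll": 0,"gripper": 0},{"dx": 0.0025,"dy": -0.001,"dz": 0,"roll": 0,"gripper": 0},{"dx": 0.0025,"dy": -0.001,"dz": 0,"roll": 0,"gripper": 0}])

```text
time: 13.55
eef_pos: [486.7, -273.7, 51.8]
tool_rot: [0.503, 0.497, -0.499, 0.502]
force: [-0.0, -0.2, 1.7]
opening: 0.003
```

```bash
python3 o.py
```

```text
t 13.55 p [ 486.7 -273.7   51.8] F [-0.04 -0.23  1.72] op 0.003 | d [-0.0012 -0.0001 -0.0007] rv [-0.002  0.001 -0.01 ]
t 13.6 p [ 486.6 -273.7   51.8] F [-0.41  0.24  2.02] op 0.008 | d [-0.0012 -0.0001 -0.0007] rv [-0.002  0.001 -0.01 ]
```

Call:
play_rows(deltas=[{"dx": 0.0015,"dy": 0,"dz": 0,"roll": 0,"gripper": 0},{"dx": 0.003,"dy": 0,"dz": 0,"roll": 0,"gripper": 0},{"dx": 0.0045,"dy": 0,"dz": 0,"roll": 0,"gripper": 0},{"dx": 0.0051,"dy": 0,"dz": 0,"roll": 0,"gripper": 0},{"dx": 0.0051,"dy": 0,"dz": 0,"roll": 0,"gripper": 0},{"dx": 0.0051,"dy": 0,"dz": 0,"roll": 0,"gripper": 0}])

```text
time: 14.15
eef_pos: [486.7, -273.7, 46.8]
tool_rot: [0.503, 0.497, -0.499, 0.502]
force: [-1.9, -0.1, 4.2]
opening: 0.008
```

```bash
python3 o.py
```

```text
t 14.15 p [ 486.7 -273.7   46.8] F [-1.85 -0.13  4.24] op 0.008 | d [-0.0062 -0.0001 -0.0007] rv [-0.002  0.001 -0.01 ]
t 14.2 p [ 486.7 -273.7   46.9] F [-1.56  0.51  5.11] op 0.007 | d [-0.0061 -0.0001 -0.0007] rv [-0.002  0.001 -0.01 ]
```

Call:
play_rows(deltas=[{"dx": 0.0003,"dy": 0,"dz": 0,"roll": 0,"gripper": 0},{"dx": 0.0003,"dy": 0,"dz": 0,"roll": 0,"gripper": 0},{"dx": 0.0003,"dy": 0,"dz": 0,"roll": 0,"gripper": 0},{"dx": 0.0003,"dy": 0,"dz": 0,"roll": 0,"gripper": 0},{"dx": 0.0003,"dy": 0,"dz": 0,"roll": 0,"gripper": 0},{"dx": 0.0003,"dy": 0,"dz": 0,"roll": 0,"gripper": 0},{"dx": 0.0003,"dy": 0,"dz": 0,"roll": 0,"gripper": 0},{"dx": 0.0003,"dy": 0,"dz": 0,"roll": 0,"gripper": 0}])

```text
time: 14.92
eef_pos: [486.7, -273.7, 46.7]
tool_rot: [0.503, 0.497, -0.499, 0.502]
force: [-1.3, 1.3, 5.4]
opening: 0.006
```

Call:
play_rows(deltas=[{"dx": 0.0004,"dy": 0,"dz": 0,"roll": 0,"gripper": 0},{"dx": 0.0004,"dy": 0,"dz": 0,"roll": 0,"gripper": 0},{"dx": 0.0004,"dy": 0,"dz": 0,"roll": 0,"gripper": 0},{"dx": 0.0004,"dy": 0,"dz": 0,"roll": 0,"gripper": 0},{"dx": 0.0004,"dy": 0,"dz": 0,"roll": 0,"gripper": 0},{"dx": 0.0004,"dy": 0,"dz": 0,"roll": 0,"gripper": 0},{"dx": 0.0004,"dy": 0,"dz": 0,"roll": 0,"gripper": 0},{"dx": 0.0004,"dy": 0,"dz": 0,"roll": 0,"gripper": 0}])

```text
time: 15.58
eef_pos: [486.7, -273.7, 46.3]
tool_rot: [0.503, 0.497, -0.499, 0.502]
force: [-1.0, -0.3, 5.2]
opening: 0.006
```

```bash
python3 o.py
```

```text
t 15.58 p [ 486.7 -273.7   46.3] F [-1.01 -0.25  5.24] op 0.006 | d [-0.0067 -0.0001 -0.0007] rv [-0.002  0.001 -0.01 ]
t 15.63 p [ 486.7 -273.7   46.4] F [-1.66  0.18  5.92] op 0.004 | d [-0.0066 -0.0002 -0.0007] rv [-0.002  0.002 -0.01 ]
```

Call:
play_rows(deltas=[{"dx": -0.004,"dy": 0,"dz": 0,"roll": 0,"gripper": 0},{"dx": -0.02,"dy": 0,"dz": 0,"roll": 0,"gripper": 0.07},{"dx": -0.04,"dy": 0,"dz": 0,"roll": 0,"gripper": 0.07},{"dx": -0.04,"dy": 0,"dz": 0,"roll": 0,"gripper": 0.07},{"dx": -0.04,"dy": 0,"dz": 0,"roll": 0,"gripper": 0.07},{"dx": -0.04,"dy": 0,"dz": 0,"roll": 0,"gripper": 0.07},{"dx": -0.04,"dy": 0,"dz": 0,"roll": 0,"gripper": 0.07},{"dx": -0.04,"dy": 0,"dz": 0,"roll": 0,"gripper": 0.07}])

```text
time: 16.35
eef_pos: [485.6, -273.1, 85.0]
tool_rot: [0.502, 0.497, -0.499, 0.501]
force: [0.7, -1.7, -0.0]
opening: 0.451
```

```bash
sed -i 's/486.5,-273,53/486,-273,14/' o.py; python3 o.py;python3 -c "
from rig import capture
import cv2
a=capture('scene');b=capture('top')
f=lambda im,u,v:cv2.resize(im[v-25:v+25,u-25:u+25,::-1],(400,400),interpolation=cv2.INTER_CUBIC)
cv2.imwrite('pics/p3.png',cv2.hconcat([f(b,417,232),f(a,148,165)]))"
```

```text
t 16.35 p [ 485.6 -273.1   85. ] F [ 0.74 -1.72 -0.04] op 0.451 | d [ 0.071  -0.0001 -0.0001] rv [-0.002  0.    -0.008]
t 16.4 p [ 485.7 -273.2   85.2] F [-0.4   0.76 -1.04] op 0.496 | d [ 0.0712 -0.0003 -0.0002] rv [-0.002  0.    -0.008]
```

View pics/p3.png

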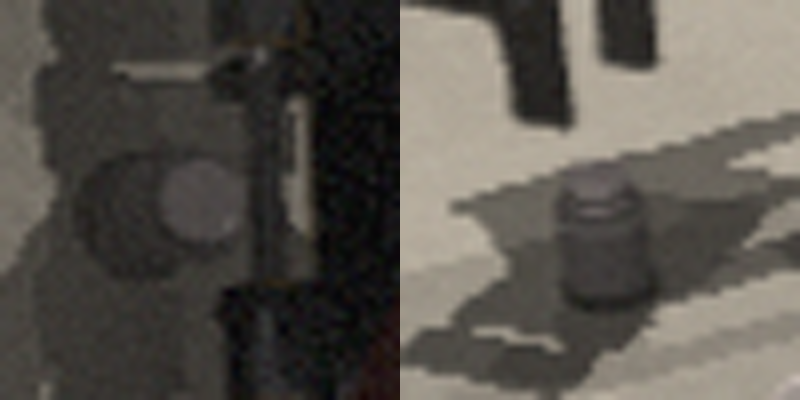

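The worn foot is the right one. Its cap is at top pixel (417,232), unmoved, and the open fingers straddle it. I'll descend around the sleeve.

Call:
play_rows(deltas=[{"dx": 0,"dy": 0,"dz": 0,"roll": 0,"gripper": 0.07},{"dx": 0,"dy": 0,"dz": 0,"roll": 0,"gripper": 0.07},{"dx": 0.01,"dy": 0,"dz": 0,"roll": 0,"gripper": 0.07},{"dx": 0.03,"dy": 0,"dz": 0,"roll": 0,"gripper": 0.07},{"dx": 0.05,"dy": 0,"dz": 0,"roll": 0,"gripper": 0.07},{"dx": 0.065,"dy": 0,"dz": 0,"roll": 0,"gripper": 0.07},{"dx": 0.07,"dy": 0,"dz": 0,"roll": 0,"gripper": 0.07},{"dx": 0.07,"dy": 0,"dz": 0,"roll": 0,"gripper": 0.07}])

```text
time: 17.22
eef_pos: [485.2, -272.4, 13.6]
tool_rot: [0.502, 0.498, -0.499, 0.5]
force: [-0.7, 0.5, -0.7]
opening: 0.808
```

```bash
python3 o.py; python3 -c "
from h import *
m=camera_model('scene')
for p in [(485.6,-273.2,85),(485.6,-273.2,52)]:
    q=np.array(m['camera_matrix'])@(np.array(m['R'])@np.array(p)+m['t']);print((q[:2]/q[2]+.4).round(1))"
```

```text
t 17.22 p [ 485.2 -272.4   13.6] F [-0.73  0.46 -0.69] op 0.808 | d [-0.0004  0.0008  0.0006] rv [-0.002 -0.002 -0.006]
t 17.27 p [ 486.2 -273.2   15. ] F [-0.09  0.1   0.55] op 0.805 | d [ 0.001  -0.0002 -0.0002] rv [-0.002 -0.    -0.008]
[145.9 151.4]
[147.2 161.1]
```

Call:
play_rows(deltas=[{"dx": 0,"dy": 0,"dz": 0,"roll": 0,"gripper": 0.02},{"dx": 0,"dy": 0,"dz": 0,"roll": 0,"gripper": 0.02},{"dx": 0,"dy": 0,"dz": 0,"roll": 0,"gripper": 0.02},{"dx": 0,"dy": 0,"dz": 0,"roll": 0,"gripper": 0.02},{"dx": 0,"dy": 0,"dz": 0,"roll": 0,"gripper": 0.02},{"dx": 0,"dy": 0,"dz": 0,"roll": 0,"gripper": 0.02},{"dx": 0,"dy": 0,"dz": 0,"roll": 0,"gripper": 0.02},{"dx": 0,"dy": 0,"dz": 0,"roll": 0,"gripper": 0.02}], grip_force=20)

```text
time: 17.98
eef_pos: [487.1, -273.8, 16.2]
tool_rot: [0.503, 0.497, -0.499, 0.502]
force: [1.0, 0.4, 2.7]
opening: 0.386
```

```bash
python3 o.py
```

```text
t 17.98 p [ 487.1 -273.8   16.2] F [0.99 0.42 2.69] op 0.386 | d [ 0.0022 -0.0011 -0.0008] rv [-0.002  0.001 -0.009]
t 18.03 p [ 487.1 -273.8   16.2] F [0.87 0.9  1.89] op 0.384 | d [ 0.0022 -0.0011 -0.0008] rv [-0.002  0.001 -0.009]
```

Closed at 33.5 mm on the sleeve, so the grip is good. Now lift and carry.

Call:
play_rows(deltas=[{"dx": -0.01,"dy": 0,"dz": 0,"roll": 0,"gripper": 0.02},{"dx": -0.03,"dy": 0,"dz": 0,"roll": 0,"gripper": 0.02},{"dx": -0.06,"dy": 0,"dz": 0,"roll": 0,"gripper": 0.02},{"dx": -0.09,"dy": 0.01,"dz": -0.02,"roll": 0,"gripper": 0.02},{"dx": -0.1,"dy": 0.025,"dz": -0.045,"roll": 0,"gripper": 0.02},{"dx": -0.1,"dy": 0.04,"dz": -0.075,"roll": 0,"gripper": 0.02},{"dx": -0.1,"dy": 0.055,"dz": -0.105,"roll": 0,"gripper": 0.02},{"dx": -0.1,"dy": 0.07,"dz": -0.135,"roll": 0,"gripper": 0.02}])

```text
time: 18.75
eef_pos: [557.0, -137.7, 117.8]
tool_rot: [0.503, 0.496, -0.499, 0.502]
force: [-0.5, 0.1, -0.9]
opening: 0.383
```

```bash
sed -i 's/486,-273,14/657.5,32,115/' o.py; python3 o.py
```

```text
t 18.75 p [ 557.  -137.7  117.8] F [-0.53  0.13 -0.89] op 0.383 | d [ 0.0036  0.1    -0.17  ] rv [-0.003  0.002 -0.01 ]
t 18.8 p [ 559.1 -132.2  117.7] F [-0.64  4.69 -0.65] op 0.381 | d [ 0.0042  0.0984 -0.1642] rv [-0.    -0.002 -0.012]
```

Call:
play_rows(deltas=[{"dx": 0,"dy": 0.02,"dz": -0.033,"roll": 0,"gripper": 0.02},{"dx": 0,"dy": 0.04,"dz": -0.066,"roll": 0,"gripper": 0.02},{"dx": 0,"dy": 0.06,"dz": -0.099,"roll": 0,"gripper": 0.02},{"dx": 0,"dy": 0.08,"dz": -0.132,"roll": 0,"gripper": 0.02},{"dx": 0.002,"dy": 0.098,"dz": -0.164,"roll": 0,"gripper": 0.02},{"dx": 0.002,"dy": 0.098,"dz": -0.164,"roll": 0,"gripper": 0.02},{"dx": 0.002,"dy": 0.098,"dz": -0.164,"roll": 0,"gripper": 0.02},{"dx": 0.002,"dy": 0.098,"dz": -0.164,"roll": 0,"gripper": 0.02}])

```text
time: 19.52
eef_pos: [654.9, 29.0, 116.1]
tool_rot: [0.501, 0.498, -0.497, 0.503]
force: [-0.6, -0.8, -1.0]
opening: 0.383
```

```bash
python3 o.py;python3 -c "
from rig import capture
import cv2
a=capture('scene');b=capture('top')
f=lambda im,u,v:cv2.resize(im[v-40:v+40,u-40:u+40,::-1],(400,400),interpolation=cv2.INTER_CUBIC)
cv2.imwrite('pics/p4.png',cv2.hconcat([f(b,281,157),f(a,215,205)]))"
```

```text
t 19.52 p [654.9  29.  116.1] F [-0.59 -0.78 -0.96] op 0.383 | d [ 0.0011  0.0026 -0.003 ] rv [ 0.003  0.    -0.009]
t 19.57 p [654.8  28.4 116.2] F [ 0.06 -0.2  -1.43] op 0.389 | d [ 0.0012  0.0027 -0.0036] rv [ 0.001  0.    -0.009]
```

View pics/p4.png

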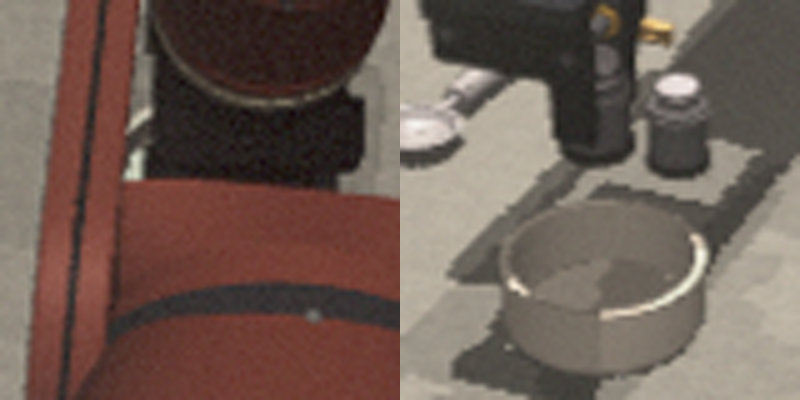

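The held foot hangs upright, its base at about scene pixel (215,196), directly above the ramekin rim centre (216,216). Next I'll centre it and lower it.

Call:
play_rows(deltas=[{"dx": 0,"dy": 0.003,"dz": -0.0035,"roll": 0,"gripper": 0.02},{"dx": 0.01,"dy": 0.003,"dz": -0.0035,"roll": 0,"gripper": 0.02},{"dx": 0.025,"dy": 0.003,"dz": -0.0035,"roll": 0,"gripper": 0.02},{"dx": 0.04,"dy": 0.003,"dz": -0.0035,"roll": 0,"gripper": 0.02},{"dx": 0.055,"dy": 0.003,"dz": -0.0035,"roll": 0,"gripper": 0.02},{"dx": 0.06,"dy": 0.003,"dz": -0.0035,"roll": 0,"gripper": 0.02},{"dx": 0.06,"dy": 0.003,"dz": -0.0035,"roll": 0,"gripper": 0.02},{"dx": 0.06,"dy": 0.003,"dz": -0.0035,"roll": 0,"gripper": 0.02}])

```text
time: 20.38
eef_pos: [658.3, 31.6, 55.8]
tool_rot: [0.502, 0.498, -0.498, 0.502]
force: [0.5, 0.3, -0.1]
opening: 0.383
```

```bash
sed -i 's/657.5,32,115/657.5,32,26/' o.py; python3 o.py;python3 -c "
from rig import capture
import cv2
a=capture('scene')
v,u=200,215
cv2.imwrite('pics/p5.png',cv2.resize(a[v-40:v+40,u-40:u+40,::-1],(560,560),interpolation=cv2.INTER_CUBIC))"
```

```text
t 20.38 p [658.3  31.6  55.8] F [ 0.48  0.27 -0.08] op 0.383 | d [ 0.0298 -0.0011 -0.0004] rv [ 0.    -0.    -0.009]
t 20.43 p [659.   31.5  56.8] F [-0.35  1.24 -1.17] op 0.384 | d [ 0.0308 -0.0019 -0.0005] rv [ 0.    -0.    -0.011]
```

View pics/p5.png

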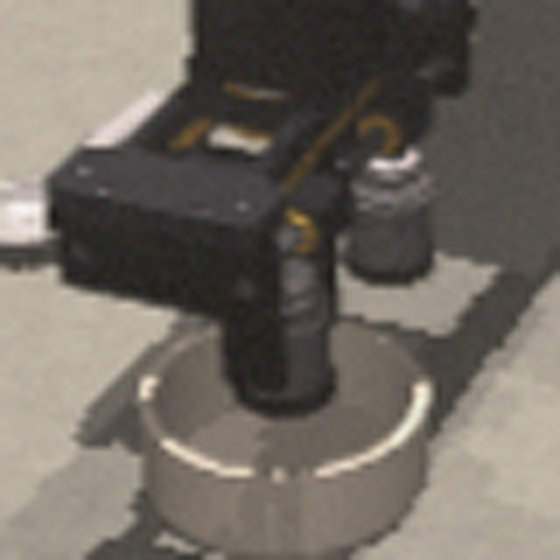

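The foot's underside is level with the rim and centred in it, at (290,393) against (287,398). I'll continue down.

Call:
play_rows(deltas=[{"dx": 0.008,"dy": -0.0015,"dz": -0.0005,"roll": 0,"gripper": 0.02},{"dx": 0.016,"dy": -0.0015,"dz": -0.0005,"roll": 0,"gripper": 0.02},{"dx": 0.024,"dy": -0.0015,"dz": -0.0005,"roll": 0,"gripper": 0.02},{"dx": 0.029,"dy": -0.0015,"dz": -0.0005,"roll": 0,"gripper": 0.02},{"dx": 0.029,"dy": -0.0015,"dz": -0.0005,"roll": 0,"gripper": 0.02},{"dx": 0.029,"dy": -0.0015,"dz": -0.0005,"roll": 0,"gripper": 0.02}])

```text
time: 21.03
eef_pos: [657.8, 32.0, 27.7]
tool_rot: [0.503, 0.497, -0.497, 0.503]
force: [0.3, -0.2, -0.6]
opening: 0.387
```

```bash
sed -i 's/32,26/32,22/' o.py; python3 o.py
```

```text
t 21.03 p [657.8  32.   27.7] F [ 0.29 -0.24 -0.57] op 0.387 | d [ 0.0057 -0.0003  0.    ] rv [ 0.   -0.   -0.01]
t 21.08 p [658.3  32.   28.3] F [-0.51 -0.14 -1.57] op 0.388 | d [ 0.0063 -0.0009  0.    ] rv [ 0.     0.    -0.011]
```

Call:
play_rows(deltas=[{"dx": 0.001,"dy": -0.001,"dz": 0,"roll": 0,"gripper": 0.02},{"dx": 0.002,"dy": -0.001,"dz": 0,"roll": 0,"gripper": 0.02},{"dx": 0.003,"dy": -0.001,"dz": 0,"roll": 0,"gripper": 0.02},{"dx": 0.004,"dy": -0.001,"dz": 0,"roll": 0,"gripper": 0.02},{"dx": 0.0045,"dy": -0.001,"dz": 0,"roll": 0,"gripper": 0.02},{"dx": 0.005,"dy": -0.001,"dz": 0,"roll": 0,"gripper": 0.02},{"dx": 0.005,"dy": -0.001,"dz": 0,"roll": 0,"gripper": 0.02}])

```text
time: 21.72
eef_pos: [657.6, 32.0, 23.6]
tool_rot: [0.503, 0.497, -0.497, 0.503]
force: [-0.1, -0.5, -1.0]
opening: 0.383
```

```bash
python3 o.py
```

```text
t 21.72 p [657.6  32.   23.6] F [-0.08 -0.46 -0.99] op 0.383 | d [ 0.0016 -0.0001 -0.    ] rv [ 0.     0.    -0.012]
t 21.77 p [657.7  32.   23.7] F [-1.17  0.55 -1.55] op 0.387 | d [ 0.0017 -0.0002 -0.    ] rv [ 0.     0.    -0.012]
```

Call:
play_rows(deltas=[{"dx": 0.0005,"dy": 0,"dz": 0,"roll": 0,"gripper": 0.02},{"dx": 0.001,"dy": 0,"dz": 0,"roll": 0,"gripper": 0.02},{"dx": 0.0014,"dy": 0,"dz": 0,"roll": 0,"gripper": 0.02},{"dx": 0.0018,"dy": 0,"dz": 0,"roll": 0,"gripper": 0.02},{"dx": 0.0018,"dy": 0,"dz": 0,"roll": 0,"gripper": 0.02}])

```text
time: 22.23
eef_pos: [657.8, 32.0, 22.3]
tool_rot: [0.503, 0.497, -0.497, 0.503]
force: [-1.0, 0.1, 1.8]
opening: 0.384
```

```bash
python3 o.py
```

```text
t 22.23 p [657.8  32.   22.3] F [-0.98  0.07  1.84] op 0.384 | d [ 0.0003 -0.0003 -0.    ] rv [ 0.     0.    -0.012]
t 22.28 p [657.8  32.   22.3] F [-1.04  0.32  1.61] op 0.385 | d [ 0.0003 -0.0003  0.    ] rv [ 0.     0.    -0.012]
```

The foot reached the floor at 22.3 mm, against 22.2 expected, and the force changed sign. I'll open only to 46 mm so the fingers stay clear of the ramekin wall.

Call:
play_rows(deltas=[{"dx": 0,"dy": 0,"dz": 0,"roll": 0,"gripper": 0.036},{"dx": 0,"dy": 0,"dz": 0,"roll": 0,"gripper": 0.039},{"dx": 0,"dy": 0,"dz": 0,"roll": 0,"gripper": 0.042},{"dx": 0,"dy": 0,"dz": 0,"roll": 0,"gripper": 0.046},{"dx": 0,"dy": 0,"dz": 0,"roll": 0,"gripper": 0.046},{"dx": 0,"dy": 0,"dz": 0,"roll": 0,"gripper": 0.046}])

```text
time: 22.83
eef_pos: [657.8, 32.0, 22.2]
tool_rot: [0.503, 0.497, -0.497, 0.503]
force: [-0.1, 0.1, -0.2]
opening: 0.517
```

```bash
sed -i 's/32,22/32,100/' o.py; python3 o.py
```

```text
t 22.83 p [657.8  32.   22.2] F [-0.1   0.11 -0.15] op 0.517 | d [-0.0778  0.0006 -0.    ] rv [ 0.     0.    -0.012]
t 22.88 p [657.8  32.   22.2] F [-0.65  0.27 -0.21] op 0.52 | d [-0.0778  0.0007 -0.    ] rv [ 0.     0.    -0.012]
```

Call:
play_rows(deltas=[{"dx": -0.008,"dy": 0,"dz": 0,"roll": 0,"gripper": 0.046},{"dx": -0.02,"dy": 0,"dz": 0,"roll": 0,"gripper": 0.046},{"dx": -0.04,"dy": 0,"dz": 0,"roll": 0,"gripper": 0.046},{"dx": -0.065,"dy": 0,"dz": 0,"roll": 0,"gripper": 0.046},{"dx": -0.095,"dy": 0,"dz": 0,"roll": 0,"gripper": 0.046},{"dx": -0.13,"dy": 0,"dz": 0,"roll": 0,"gripper": 0.046},{"dx": -0.16,"dy": 0,"dz": 0.01,"roll": 0,"gripper": 0.046},{"dx": -0.17,"dy": -0.01,"dz": 0.04,"roll": 0,"gripper": 0.046}])

```text
time: 23.6
eef_pos: [649.8, -5.4, 200.6]
tool_rot: [0.505, 0.495, -0.493, 0.507]
force: [1.1, -1.5, 1.8]
opening: 0.528
```

Call:
play_rows(deltas=[{"dx": -0.01,"dy": -0.01,"dz": 0.04,"roll": 0,"gripper": 0.046},{"dx": -0.01,"dy": -0.02,"dz": 0.08,"roll": 0,"gripper": 0.046},{"dx": -0.01,"dy": -0.03,"dz": 0.12,"roll": 0,"gripper": 0.046},{"dx": -0.01,"dy": -0.04,"dz": 0.16,"roll": 0,"gripper": 0.046},{"dx": -0.01,"dy": -0.05,"dz": 0.2,"roll": 0,"gripper": 0.046},{"dx": -0.01,"dy": -0.06,"dz": 0.24,"roll": 0,"gripper": 0.046},{"dx": -0.01,"dy": -0.07,"dz": 0.28,"roll": 0,"gripper": 0.046},{"dx": -0.01,"dy": -0.07,"dz": 0.28,"roll": 0,"gripper": 0.046}])

```text
time: 24.27
eef_pos: [578.5, -293.4, 210.5]
tool_rot: [0.506, 0.492, -0.495, 0.507]
force: [0.3, 0.0, 0.3]
opening: 0.53
```

```bash
python3 -c "
from h import *
go(0,0,0)
from rig import capture
import cv2
a=capture('scene');b=capture('top')
f=lambda im,u,v:cv2.resize(im[v-25:v+25,u-25:u+25,::-1],(300,300),interpolation=cv2.INTER_CUBIC)
top=cv2.resize(a[:,:,::-1],(400,300));t2=cv2.resize(b[:,:,::-1],(400,300))
bot=cv2.hconcat([f(b,281,157),f(a,215,222)]);bot=cv2.copyMakeBorder(bot,0,0,0,200,0)
cv2.imwrite('pics/p6.png',cv2.vconcat([cv2.hconcat([top,t2]),bot]))"
```

```text
t 24.27 p [ 578.5 -293.4  210.5] F [0.27 0.01 0.34] op 0.53 | d [ 0.1948 -0.5841 -0.2931] rv [-0.002  0.005 -0.025]
```

View pics/p6.png

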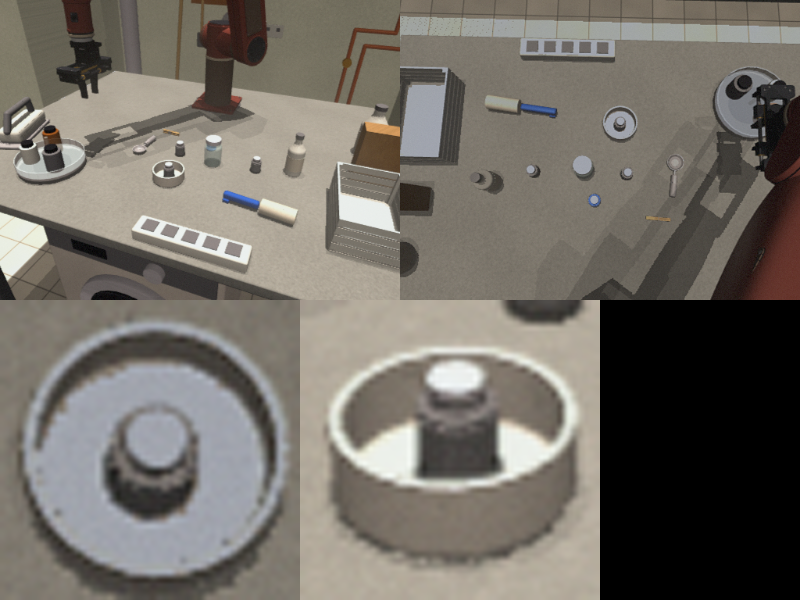

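The foot stands upright in the centre of the ramekin. In the top view the other two feet, the blue decoy and all bystanders are where they were. I'll let the arm settle and hand in.

Call:
play_rows(deltas=[{"dx": 0,"dy": 0,"dz": 0,"roll": 0,"gripper": 0.046},{"dx": 0,"dy": 0,"dz": 0,"roll": 0,"gripper": 0.046},{"dx": 0,"dy": 0,"dz": 0,"roll": 0,"gripper": 0.046}])

```text
time: 24.62
eef_pos: [580.8, -286.3, 210.8]
tool_rot: [0.506, 0.494, -0.493, 0.507]
force: [1.0, 0.8, -0.1]
opening: 0.53
```

```bash
python3 -c "
from rig import job
print(job.sign_off())"
```

```text
the job is handed in; nothing more can be done
None
```

The job is done and handed in after about 25 s: the worn foot was the right-hand one, and it now stands upright in the white ramekin. I pressed the feet in order from left to right, holding each for over a second:

| Foot | Cap pushed down (mm) | Push-back (N) | Verdict |
|---|---|---|---|
| Left | 5.1 | 14.5–15 | sound |
| Middle | 5.0 | 14.3 | sound |
| Right | 5.2, creeping to 5.8 | about 5 | worn |

The right cap crept down during its hold, but that is well short of its 10 mm of travel. While I pressed the two sound feet, the wrist also read a sideways force of about 5–6 N. I read forces only at the end of each move. The largest reading was about 15 N vertical, or about 17 N in total with the sideways part.

I gripped the worn foot by its sleeve and lowered it until it touched the ramekin floor at the height I expected. I then opened the fingers only to about 45 mm to stay clear of the ramekin wall.

The last pictures show the foot near the centre of the ramekin, with the arm clear. By eye, the ramekin, the other two feet, the blue foot and the bystanders look unmoved; I did not re-measure them.

One move call was refused early on because its rows lacked a roll value; nothing moved.

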